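Refit and lock the filter cover of a plume extractor

TASK

The filter of the plume extractor on the treatment bench has just been changed: put its loose cover back over the filter opening so that it sits down flush, then push its wing stud in and turn it a quarter turn clockwise until it drops into its detent and stays locked when you let go. The stud's receptacle below turns in its cage and seldom lines up, so feel for its slot with a light push, do not force the cover or stud against the unit (15 N is plenty; beyond 45 N it cracks), and leave the other things on the bench and on the unit standing where they are.

Things in the scene. Friction and masses are not known exactly. Their poses are not given: they have to be found in the camera images.
- extractor: plume extractor: white bench-top filter unit, 260 x 300 x 130 mm (x, y, z), does not move; origin on the bench under its centre, x from its control front to its rear grille, z up. In its flat top is the filter opening, 102 x 132 mm (x, y), upright walls, 50 mm deep, two filter cassettes on its floor and the stud's receptacle on a post in the middle
- bay (a point): centre of the filter opening at rim height (130 mm above the bench), 30 mm towards the front from the extractor's centre; axes as the extractor's
- slot (a point): centre of the stud's receptacle, a 34 mm square steel plate, its top 14.5 mm below the rim; axes as the extractor's, not the plate's. Its slot, 28 x 6.6 mm, runs roughly along this x, but the plate turns stiffly (0.12 N m) in its cage and stands up to 30 degrees off either way, unreported. It takes the pin within some 5 degrees. Below: stops at 5 degrees against, 95 with the clock
- cover: loose filter cover: white slotted lid, lying skirt down on the bench, 0.27 kg with its stud. Flange 118 x 148 mm (x, y), 4 mm thick; skirt under it 100 x 130 mm outside, 20 mm deep, its lower half drawn in by 2 mm. Origin at the centre of the skirt's lower edge, x along the short side, z up. It fits the opening either way round, 1 mm play each side; seated, the flange lies on the extractor's top
- cover_rim (a point): centre of the flange's underside, 20 mm above the cover's origin; axes as the cover's. It lies at the bay point when the cover is seated
- stud_wing (a point): centre of the wing handle of the captive stud in the cover's middle: black, 38 mm long (along this x), 9 mm thick (y), 28 mm high, on a 12 mm neck. With the stud out it is 36 mm above cover_rim (32 above the flange's top). It turns in the cover with slight friction (0.1 N m) and starts up to 30 degrees off the cover's x. A spring holds it out: 3 N, and 0.5 N more per mm
- stud_pin (a point): centre of the stud's steel cross pin, 24 mm long (along the wing), 4 mm square, 48 mm under the wing's centre; out, it is 0.5 mm above the slot plate once the cover is seated. In line with the slot the stud goes in 11 mm to its stop, else it is blocked at 0.5 mm. 9 mm or more in, it turns; 80 to 95 degrees clockwise from above from the slot a detent takes it, and it stays 7.5 mm in when let go
- vial: small capped glass vial, 24 mm across, 45 mm tall, standing on the rear of the extractor's top; origin at the centre of its underside; a bystander
- tape: roll of paper tape, 44 mm across, 25 mm high, lying on the rear of the extractor's top; origin at the centre of its underside; a bystander
- amber: amber glass bottle, 44 mm across, 85 mm tall, standing behind the cover on the bench; origin at the centre of its underside; a bystander
- saline: clear bottle, 60 mm across, 135 mm tall, standing behind the cover on the bench; origin at the centre of its underside; a bystander
- used_filter: the old filter cassette, 97 x 34 x 20 mm, lying on the rear of the extractor's top; origin at the centre of its underside; a bystander
- vial_low: small capped glass vial, 24 mm across, 45 mm tall, standing on the bench in front of the cover; origin at the centre of its underside; a bystander
Things that resemble listed ones, but are neither listed nor needed, are in the scene too. Leave any red look-alike of the cover alone.

How it is judged:
On the way, in this order (a step that is already met when the one before it is completed fails the run):
1. the cover sits down in the filter opening (x of cover_rim in the frame of bay between -0.004 and 0.004 m and y of cover_rim in the frame of bay between -0.004 and 0.004 m and z of cover_rim in the frame of bay between -0.003 and 0.002 m and angle between cover_rim's own z axis and vertical below 0.03 rad), for 0.1 s.
2. the stud is pushed in, its pin through the receptacle's slot (all of step 1 and z of stud_wing in the frame of cover_rim below 0.029 m), for 0.1 s.
At the end, for the whole second after the job is handed in: Cover flush in the opening (centred within 3 mm, flange within 2 mm of the top, level and square), at rest; the stud held 5 to 8 mm in by itself (down in its detent; short of it, it stays 9 mm in), its wing turned across the extractor, more than 46 degrees from the extractor's x axis (x of cover_rim in the frame of bay between -0.003 and 0.003 m and y of cover_rim in the frame of bay between -0.003 and 0.003 m and z of cover_rim in the frame of bay between -0.003 and 0.002 m and angle between cover_rim's own z axis and vertical below 0.03 rad and z of stud_wing in the frame of cover_rim between 0.0278 and 0.031 m and angle between the x axis of stud_wing and the x axis of extractor, either way round above 0.8 rad and linear speed of cover below 0.02 m/s and angle between the x axis of cover_rim and the x axis of bay, either way round below 0.06 rad); the robot touches nothing.
It fails at once if the cover or stud is forced against the extractor: more than 45 N between them (contact force between cover and extractor above 45 N).
It fails at once if the vial, the tape roll or the used filter on the extractor is knocked over or pushed more than 30 mm (distance of any of vial, tape, used_filter from where it was at the start of the episode above 0.03 m or angle between any of vial, tape, used_filter's own z axis and vertical above 0.4 rad).
It fails at once if the amber bottle, the clear bottle or the vial by the cover is knocked over or pushed more than 30 mm (distance of any of amber, saline, vial_low from where it was at the start of the episode above 0.03 m or angle between any of amber, saline, vial_low's own z axis and vertical above 0.4 rad).
It also fails if it takes over 72 s, if anything falls off the work surface, if the arm or the gripper's body presses on something with over 40 N, if the wrist force passes 120 N, or if a joint passes its speed limit or range.

ROBOT

A 7-joint arm with a two-finger parallel gripper is mounted at the origin on the work surface. World frame = base frame: x ahead of the robot, y to its left, z up, the work surface at z = 0. Lengths are in m, angles in rad, forces in N, time in s.
With the tool pointing down it reaches from about 0.425 to 0.875 m from the base axis. Payload 4.7 kg.
Tool frame: the origin (TCP) lies at the very end of the fingers, on their centre line; the grasp point (between the pads) lies 19 mm behind it (ctrl.grasp_offset is the distance from the TCP to the grasp point, in m); z points along the fingers, y is the direction in which the jaws open and shut (so a half turn about z gives the same grasp; the last joint's range is limited). The gripper opens to 87 mm and grips with 3 to 60 N. Pads are 19 mm wide; open, the fingers measure 117 mm over their backs; the gripper's body (75 mm by 190 mm) begins 51 mm behind the grasp point.
Start: joints at [1.196, 0.321, -0.07, 1.45, 0.023, 1.371, -0.057], TCP at [0.246, -0.602, 0.223] pointing down, gripper open.
Joint ranges: [-2.86, 2.86], [-0.3, 2.09], [-1.38, 1.24], [0.06, 2.45], [-1.56, 4.7], [0.09, 2.05], [-2.69, 2.69]. Speed limits (rad/s): [2.57, 2.57, 3.14, 3.14, 3.14, 3.14, 3.14].

INTERFACE

Orientations are given as a rotation vector (axis times angle).
In Python, from bench import ctrl gives the robot as it stands.
- The arm moves only by the shell command python3 -m creep 'ROWS' [FORCE]. ROWS is JSON, a list that holds one entry, the list of rows, each a list of 7 numbers: the opening, from 0 (shut) to 1 (fully open), then the shift along the tool's x, y, z in mm, then the turn, a rotation vector about the tool's x, y, z in rad. In form: [[[grip, dx, dy, dz, rx, ry, rz], ...]]. A call has 1 to 5 rows; each row is the pose to reach, as a shift and turn from the pose commanded when the call began, along the tool's axes at that moment; what a row does not reach only later rows make up. A row lasts 1/10 s, in which the tool goes at most 50 mm and 8.59 degrees, less where a joint would pass 70% of its speed; a pose out of reach is approached as far as the arm can. A call with a gripper value outside its range is refused whole. The fingers move at their own pace and stop on an object; FORCE is the grip in N (left out, the last holds). Time passes only in rows, so rows that repeat a pose let the fingers close. It gives the time, the measured TCP pose, the force and the opening at its end, in the units of the state.
- ctrl.get_state(): the state, without advancing time (a new reading comes with each control period).
- ctrl.get_image(name): name is "scene" or "top"; returns the picture (420x560x3 uint8, red, green, blue); there is no depth.
- ctrl.camera_params(name): a dict with "K" (3x3 intrinsics, pixels), "pose" (4x4, takes a point from camera to world coordinates). Camera axes: x right, y down, z forward; pixel columns grow to the right and rows downward; lengths in m; the calibration is good to about 2 mm. A picture is of the moment at which its call begins. camera_params takes no time and is no camera call.
- ctrl.close_job(): hands the job in, once; it reports no verdict.
The state is a dict: "time": time; "joint_positions": joint angles; "qd": joint speeds; "joint_torque": joint torques, N m; "position": TCP position; "tool_rot": TCP orientation; "ft_force": force on the tool from outside, world axes, zero at the start; "torque": the same for the moment, N m; "grip_width": opening from 0.0 (shut) to 1.0 (fully open).
Only numpy, scipy, OpenCV 4.12 (cv2) and the standard library are available. Lean on these libraries where they do the work, as an engineer would, in place of code of your own. Each camera call takes 0.05 s, during which the arm holds its last target. There are 200 camera calls.

## Working session

There is one attempt and no reset: what is moved stays moved. The work goes in short steps, Python scripts to look and compute and a shell command to move; the robot and the scene stay as the last step left them, time stands still between calls to the robot, and variables do not carry over. Pictures are saved under pics/ and viewed, about 8 in all and at most 12, crops included, and the job is handed in when it is done.

```bash
ls; mkdir -p pics
python3 - <<'E'
from bench import ctrl
import cv2
for n in ("scene","top"):
    im=ctrl.get_image(n); cv2.imwrite(f"pics/{n}0.png",im[:,:,::-1])
    p=ctrl.camera_params(n); print(n,p["K"].round(1).tolist(),p["pose"].round(4).tolist())
s=ctrl.get_state(); print(s)
E
```

```text
pics
scene [[443.5, 0.0, 280.1], [0.0, 443.5, 209.5], [0.0, 0.0, 1.0]] [[-0.7013, 0.3854, -0.5996, 1.0984], [0.7128, 0.3915, -0.582, 0.5166], [0.0104, -0.8356, -0.5493, 0.6565], [0.0, 0.0, 0.0, 1.0]]
top [[395.7, 0.0, 277.6], [0.0, 395.7, 214.8], [0.0, 0.0, 1.0]] [[-0.009, -0.9818, 0.1899, 0.3563], [-0.9997, 0.013, 0.0199, -0.0496], [-0.022, -0.1897, -0.9816, 0.9272], [0.0, 0.0, 0.0, 1.0]]
{'time': 0.1, 'joint_positions': array([ 1.19612777,  0.32172854, -0.07003554,  1.45154655,  0.02259811,
        1.37078146, -0.05690789]), 'qd': array([ 1.34720517e-04, -6.20526344e-04,  3.20192690e-04, -4.56825434e-03,
       -8.44632865e-04, -7.20568844e-05,  4.65838472e-04]), 'joint_torque': array([-9.83542341e-04, -4.92571306e+01, -4.06330414e-01, -3.13398385e+01,
       -6.42620330e-02,  3.94752645e-02,  5.41408463e-05]), 'position': array([ 0.24612566, -0.60107532,  0.22158693]), 'tool_rot': array([-3.08084220e+00, -6.06482286e-01,  6.71115214e-04]), 'ft_force': array([ 0.20185789, -0.39627788,  0.89280654]), 'torque': array([ 0.02577031,  0.0557941 , -0.00848527]), 'grip_width': 1.0009929345870097}
```

View pics/scene0.png

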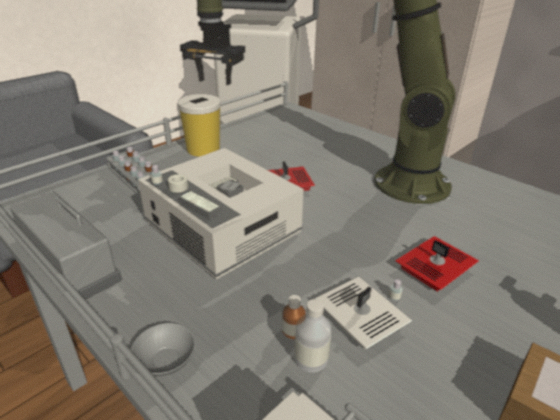

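View pics/top0.png

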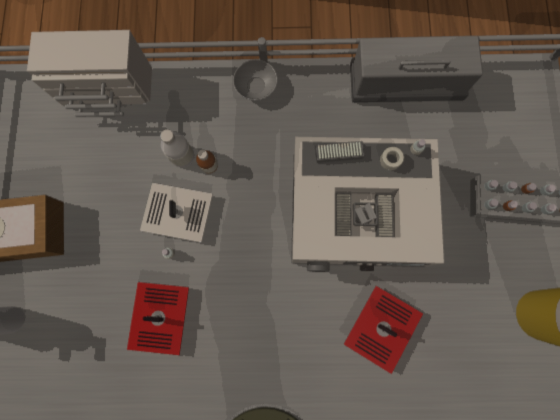

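Candidates: the white lid at top(177,212)/scene(362,310); the red lids at top(158,318) and top(384,329) are look-alikes; the white boxy item at top(90,65) is something else. I choose the white slotted lid with a black wing, and check it in a close crop.

Run:
```python
import cv2,numpy as np
t=cv2.imread("pics/top0.png")
a=cv2.resize(t[120:270,130:230],None,fx=4,fy=4,interpolation=cv2.INTER_CUBIC)
b=cv2.resize(t[125:275,285:385+65],None,fx=2.4,fy=2.4,interpolation=cv2.INTER_CUBIC)
c=np.zeros((600,800,3),np.uint8); c[:600,:400]=a; c[:360,402:402+b.shape[1]]=b[:, :398]
cv2.imwrite("pics/crop1.png",c)
```

```text
(no output)
```

View pics/crop1.png

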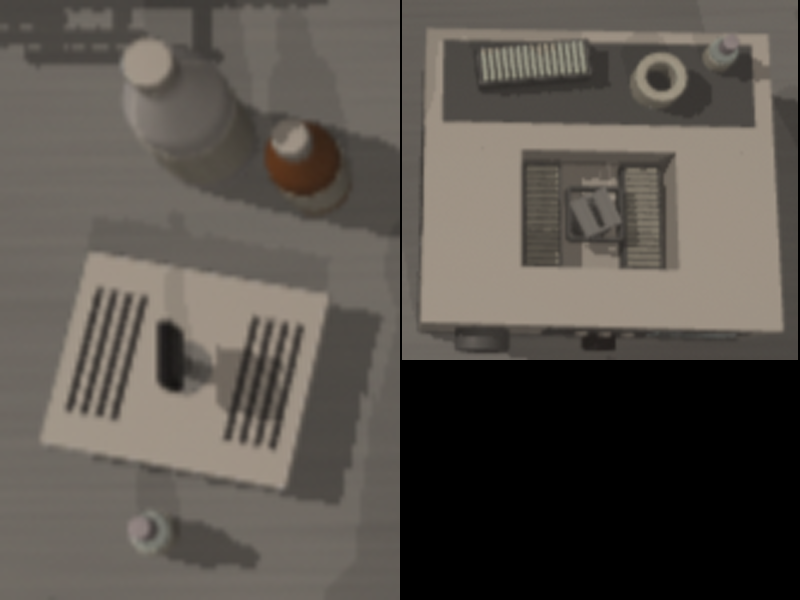

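The crop shows the white slotted lid with black wing (my target), its corners at crop (90,255),(327,293),(287,487),(42,443). The opening has rim corners at (523,150),(677,150),(679,270),(521,268) and a tilted receptacle plate at about (596,213).

```bash
cat > h.py <<'E'
import numpy as np, cv2
from bench import ctrl
from scipy.spatial.transform import Rotation as R
def w(n,uv,z):
    p=ctrl.camera_params(n);T=p["pose"]
    uv=np.atleast_2d(uv).astype(float)
    d=np.c_[uv,np.ones(len(uv))]@np.linalg.inv(p["K"]).T@T[:3,:3].T
    o=T[:3,3]; return (o+d*((z-o[2])/d[:,2])[:,None])[:,:2]
def px(n,P):
    p=ctrl.camera_params(n);T=p["pose"]
    c=(np.atleast_2d(P)-T[:3,3])@T[:3,:3]@p["K"].T
    return c[:,:2]/c[:,2:]
def yaw(a,b): d=np.array(b)-a; return np.degrees(np.arctan2(d[1],d[0]))
def st():
    s=ctrl.get_state();Rm=R.from_rotvec(s["tool_rot"]).as_matrix()
    print("t",round(s["time"],2),"pos",(s["position"]*1000).round(1),"yawx",np.degrees(np.arctan2(Rm[1,0],Rm[0,0])).round(2),"z",Rm[:,2].round(3),"F",s["ft_force"].round(1),"M",s["torque"].round(2),"g",round(s["grip_width"],3),"q",s["joint_positions"].round(2))
    return s,Rm
E
python3 - <<'E'
from h import *
A=lambda l:np.array(l)/4+[130,120]
B=lambda l:(np.array(l)-[402,0])/2.4+[285,125]
c=w("top",A([(90,255),(327,293),(287,487),(42,443)]),.024);print("cover",c.round(4),c.mean(0),np.linalg.norm(c-np.roll(c,1,0),axis=1))
print("yaw",yaw(c[3],c[0]),yaw(c[2],c[1]),yaw(c[1],c[0])-90,yaw(c[2],c[3])-90)
g=w("top",A([(169,322),(176,388)]),.070); print("wing top",g,g.mean(0),yaw(g[1],g[0]))
o=w("top",B([(523,150),(677,150),(679,270),(521,268)]),.13);print("open",o.round(4),o.mean(0),np.linalg.norm(o-np.roll(o,1,0),axis=1),yaw(o[1],o[0])-90,yaw(o[2],o[3])-90,yaw(o[3],o[0]),yaw(o[2],o[1]))
e=w("top",B([(427,30),(768,35),(782,330),(420,325)]),.13);print("ext",e.round(4),e.mean(0),np.linalg.norm(e-np.roll(e,1,0),axis=1),yaw(e[1],e[0])-90,yaw(e[2],e[3])-90,yaw(e[3],e[0]),yaw(e[2],e[1]))
print("sal",w("top",A([(150,65)]),.135),"amb",w("top",A([(290,140)]),.085),"vlow",w("top",A([(143,528)]),.045))
t=cv2.imread("pics/top0.png");s=cv2.imread("pics/scene0.png")
im=np.zeros((600,800,3),np.uint8)
im[:400,:400]=cv2.resize(t[190:240,340:390],(400,400),interpolation=cv2.INTER_CUBIC)
im[:400,400:]=cv2.resize(s[165:215,205:255],(400,400),interpolation=cv2.INTER_CUBIC)
im[400:,:400]=cv2.resize(t[195:230,147:217],(400,200),interpolation=cv2.INTER_CUBIC)
im[400:,400:]=cv2.resize(s[280:340,310:430],(400,200),interpolation=cv2.INTER_CUBIC)
cv2.imwrite("pics/crop2.png",im)
E
```

```text
cover [[0.6102 0.2656]
 [0.5849 0.1236]
 [0.4701 0.1442]
 [0.4975 0.2879]] [0.540645   0.20534441] [0.11489511 0.14424937 0.11661237 0.14636698]
yaw -11.189426898266897 -10.138066086825763 -10.108801931388257 -10.789038549975032
wing top [[0.55780935 0.20310335]
 [0.5201968  0.197627  ]] [0.53900307 0.20036517] 8.283995680661866
open [[ 0.5666 -0.1539]
 [ 0.5646 -0.286 ]
 [ 0.4606 -0.2807]
 [ 0.4639 -0.1484]] [ 0.51393188 -0.21723721] [0.10282128 0.1321567  0.10413132 0.13231556] -0.8496169574411567 -1.4197466326260582 -3.0342464636038424 -2.9228900372794553
ext [[ 0.6778 -0.0729]
 [ 0.6678 -0.3725]
 [ 0.4096 -0.362 ]
 [ 0.4169 -0.0625]] [ 0.54301148 -0.21748795] [0.26107061 0.29975195 0.25838254 0.29963605] -1.9136079727422555 -1.3994170399981698 -2.2862518344914964 -2.3185035900287136
sal [[0.68345837 0.20003202]] amb [[0.65809543 0.13477408]] vlow [[0.44523218 0.22019326]]
```

View pics/crop2.png

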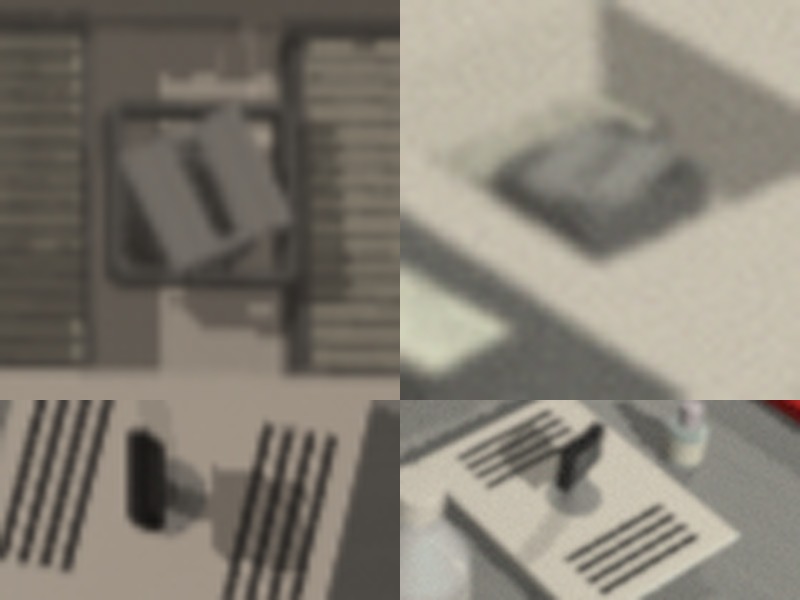

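The crop shows the receptacle plate with corners at about (120,150),(230,105),(290,220),(180,272) and the slot running (185,145)→(228,235). The wing on the cover is at (147,480).

```bash
cat >> h.py <<'E'
def to(x,y,z,yw):
    "shift in tool axes (mm) and rz to reach a world target"
    s,Rm=st(); d=Rm.T@(np.array([x,y,z])*1000-s["position"]*1000)
    cur=np.degrees(np.arctan2(Rm[1,0],Rm[0,0])); dy=(yw-cur+180)%360-180
    corr=R.from_matrix(Rm.T@R.from_euler("z",yw,degrees=True).as_matrix()@np.diag([1,-1,-1])).as_rotvec()
    print("shift",d.round(1),"turn",corr.round(4))
E
python3 - <<'E'
from h import *
D=lambda l:np.array(l)/8+[340,190]
p=w("top",D([(120,150),(230,105),(290,220),(180,272),(185,145),(228,235)]),.1155)
print(p.mean(0),p[:4].mean(0),np.linalg.norm(p[0]-p[1]),yaw(p[3],p[0]),yaw(p[2],p[1]),yaw(p[1],p[0])-90,yaw(p[2],p[3])-90,yaw(p[5],p[4]))
print("wing c",w("top",[(172.6,209)],.056))
to(.541,.204,.2,8)
E
```

```text
[ 0.51375078 -0.21648702] [ 0.51405032 -0.21637343] 0.031411223791267304 23.311840597870994 24.296338825460605 21.711592945153583 24.59163529078475 22.45151475928704
wing c [[0.54134697 0.20560833]]
t 0.1 pos [ 246.1 -601.1  221.6] yawx 22.27 z [-0.001  0.002 -1.   ] F [ 0.2 -0.4  0.9] M [ 0.03  0.06 -0.01] g 1.001 q [ 1.2   0.32 -0.07  1.45  0.02  1.37 -0.06]
shift [ 578.  -633.2   22.6] turn [-0.0017  0.0003  0.2491]
```

```bash
python3 -m creep '[[[1,33,-36,0,0,0,0.05],[1,66,-72,0,0,0,0.1],[1,99,-108,0,0,0,0.15],[1,132,-144,0,0,0,0.2],[1,165,-180,0,0,0,0.25]]]' 
python3 -m creep '[[[1,24,-42,0,0,0,0],[1,48,-84,0,0,0,0],[1,72,-126,0,0,0,0],[1,96,-168,0,0,0,0],[1,120,-210,0,0,0,0]]]'
python3 -c "
from h import *
to(.541,.205,.15,8)"
```

```text
time: 0.6
position: [0.331, -0.3702, 0.2221]
tool_rot: [-3.134, -0.214, 0.001]
ft_force: [-0.2, -0.0, 0.7]
grip_width: 1.001
time: 1.1
position: [0.4207, -0.1459, 0.2224]
tool_rot: [3.133, 0.217, -0.0]
ft_force: [1.0, -0.6, 0.2]
grip_width: 1.0
t 1.1 pos [ 420.7 -145.9  222.4] yawx 7.94 z [-0.    -0.001 -1.   ] F [ 1.  -0.6  0.2] M [-0.01 -0.07 -0.03] g 1.0 q [ 0.77 -0.11 -0.46  1.91 -0.05  1.33 -1.11]
shift [ 167.6 -331.    72.2] turn [ 0.0006  0.0001 -0.001 ]
```

```bash
python3 -m creep '[[[1,22,-44,0,0,0,0],[1,44,-88,0,0,0,0],[1,66,-132,0,0,0,0],[1,88,-176,0,0,0,0],[1,110,-220,0,0,0,0]]]' 
python3 -m creep '[[[0.6,22,-44,0,0,0,0],[0.6,44,-88,12,0,0,0],[0.6,57,-110,34,0,0,0],[0.6,57,-110,70,0,0,0],[0.6,57,-110,70,0,0,0]]]'
python3 - <<'E'
from h import *
to(.541,.205,.045,8)
a=ctrl.get_image("top");b=ctrl.get_image("scene")
print(px("top",[.541,.205,.056]),px("scene",[.541,.205,.056]))
im=np.zeros((400,800,3),np.uint8)
im[:,:400]=cv2.resize(a[160:260,120:220],(400,400),interpolation=cv2.INTER_CUBIC)
im[:,400:]=cv2.resize(b[250:350,310:410],(400,400),interpolation=cv2.INTER_CUBIC)
cv2.imwrite("pics/c3.png",im[:,:,::-1])
E
```

```text
time: 1.6
position: [0.4992, 0.087, 0.2225]
tool_rot: [3.133, 0.217, 0.001]
ft_force: [0.3, -0.5, -0.7]
grip_width: 0.998
time: 2.1
position: [0.5368, 0.2016, 0.1475]
tool_rot: [3.132, 0.221, -0.015]
ft_force: [-1.3, -0.7, -0.7]
grip_width: 0.644
t 2.1 pos [536.8 201.6 147.5] yawx 8.08 z [-0.01  -0.002 -1.   ] F [-1.3 -0.7 -0.7] M [-0.01  0.12  0.04] g 0.644 q [ 0.3   0.32 -0.83  1.71  0.24  1.23 -2.02]
shift [  5.7  -2.9 102.4] turn [0.0007 0.0099 0.0014]
[[172.86098309 209.1465399 ]] [[365.41398974 296.07721457]]
```

View pics/c3.png

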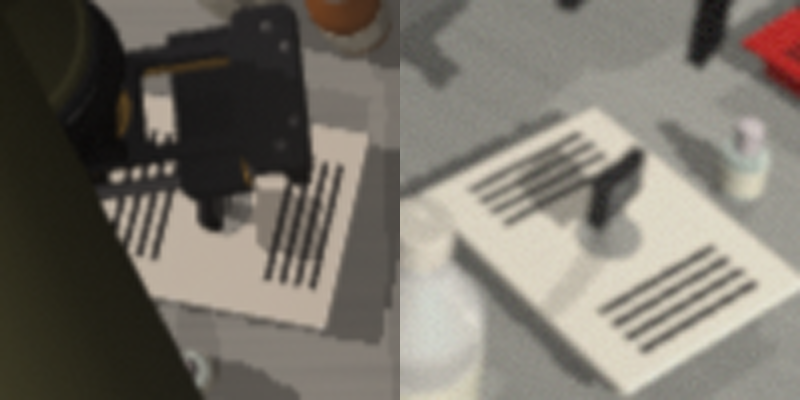

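Both views agree within ~2 px with the predicted wing position (top 172.9,209.1; scene crop wing at (615,190)). Descend and grip.

```bash
python3 -m creep '[[[0.6,5,-3,25,0,0,0],[0.6,5,-3,55,0,0,0],[0.6,5,-3,85,0,0,0],[0.6,5,-3,98,0,0,0],[0.6,5,-3,98,0,0,0]]]' 25
python3 -c "
from h import *
to(.541,.205,.045,8)"
```

```text
time: 2.7
position: [0.5448, 0.2046, 0.0544]
tool_rot: [3.133, 0.215, -0.002]
ft_force: [0.1, 0.6, 1.0]
grip_width: 0.601
t 2.7 pos [544.8 204.6  54.4] yawx 7.86 z [-0.001 -0.001 -1.   ] F [0.1 0.6 1. ] M [-0.01  0.02  0.04] g 0.601 q [ 0.24  0.43 -0.78  1.79  0.34  1.07 -2.1 ]
shift [-3.7 -1.   9.4] turn [ 0.0008  0.0012 -0.0024]
```

```bash
python3 -m creep '[[[0.6,-3.5,-1,9.5,0,0,0],[0.6,-3.5,-1,9.5,0,0,0],[0,-3.5,-1,9.5,0,0,0],[0,-3.5,-1,9.5,0,0,0],[0,-3.5,-1,9.5,0,0,0]]]' 25
python3 -m creep '[[[0,0,0,0,0,0,0],[0,0,0,0,0,0,0],[0,0,0,0,0,0,0]]]'
python3 -c "
from h import *
st()"
```

```text
time: 3.2
position: [0.5417, 0.2064, 0.0456]
tool_rot: [-3.134, -0.218, -0.002]
ft_force: [-0.3, -0.1, -0.6]
grip_width: 0.412
time: 3.5
position: [0.5413, 0.2062, 0.045]
tool_rot: [3.134, 0.218, 0.0]
ft_force: [0.3, -2.1, 1.3]
grip_width: 0.141
t 3.5 pos [541.3 206.2  45. ] yawx 7.96 z [ 0. -0. -1.] F [ 0.3 -2.1  1.3] M [-0.56 -0.11 -0.04] g 0.141 q [ 0.24  0.44 -0.78  1.8   0.35  1.05 -2.11]
```

```bash
python3 -m creep '[[[0,0,0,0,0,0,0],[0,0,0,0,0,0,0],[0,0,0,0,0,0,0]]]' 30
python3 -m creep '[[[0,0,0,-15,0,0,0],[0,0,0,-40,0,0,0],[0,0,0,-80,0,0,0],[0,0,0,-115,0,0,0],[0,0,0,-150,0,0,0]]]'
python3 -m creep '[[[0,0,0,-10,0,0,0],[0,0,0,-15,0,0,0],[0,0,0,-15,0,0,0]]]'
python3 -c "
from h import *
to(.5137,-.217,.24,20)"
```

```text
time: 3.8
position: [0.5414, 0.206, 0.045]
tool_rot: [3.134, 0.217, -0.0]
ft_force: [0.2, -1.1, 1.0]
grip_width: 0.098
time: 4.3
position: [0.5407, 0.2068, 0.1972]
tool_rot: [-3.134, -0.22, -0.0]
ft_force: [0.9, -0.3, -1.8]
grip_width: 0.098
time: 4.6
position: [0.5408, 0.2061, 0.2094]
tool_rot: [3.134, 0.218, -0.001]
ft_force: [-0.3, -0.6, -3.2]
grip_width: 0.101
t 4.6 pos [540.8 206.1 209.4] yawx 7.96 z [-0.001 -0.001 -1.   ] F [-0.3 -0.6 -3.2] M [0.01 0.03 0.01] g 0.101 q [ 0.31  0.27 -0.85  1.63  0.21  1.34 -2.  ]
shift [-85.5 415.3 -30.3] turn [ 0.0003  0.001  -0.2101]
```

```bash
python3 -m creep '[[[0,-6,25,-15,0,0,-0.02],[0,-15,65,-17,0,0,-0.05],[0,-23,105,-17,0,0,-0.08],[0,-31,145,-17,0,0,-0.11],[0,-39,185,-17,0,0,-0.15]]]'
python3 -c "
from h import *
to(.515,-.217,.224,16.5)"
```

```text
time: 5.1
position: [0.5267, 0.0159, 0.2249]
tool_rot: [-3.108, -0.454, 0.005]
ft_force: [0.3, -0.4, -2.7]
grip_width: 0.098
t 5.1 pos [526.7  15.9 224.9] yawx 16.64 z [-0.004  0.    -1.   ] F [ 0.3 -0.4 -2.7] M [ 0.   -0.05 -0.02] g 0.098 q [ 0.64  0.11 -0.77  1.73  0.08  1.34 -1.42]
shift [-77.9 219.8   0.9] turn [-0.0013  0.0033  0.0024]
```

```bash
python3 -m creep '[[[0,-15,42,0,0,0,0],[0,-30,84,0,0,0,0],[0,-45,126,0,0,0,0],[0,-60,168,0,0,0,0],[0,-71,200,0,0,0,0]]]'
python3 -m creep '[[[0,-5,13,0,0,0,0],[0,-5,13,0,0,0,0],[0,-5,13,0,0,0,0]]]'
python3 - <<'E'
from h import *
to(.5137,-.217,.224,16.5)
a=ctrl.get_image("top");b=ctrl.get_image("scene")
cv2.imwrite("pics/t4.png",a[:,:,::-1]);cv2.imwrite("pics/s4.png",b[:,:,::-1])
im=np.zeros((600,800,3),np.uint8)
im[:,:400]=cv2.resize(a[125:275,310:410],(400,600),interpolation=cv2.INTER_CUBIC)
im[:,400:]=cv2.resize(b[90:240,190:290],(400,600),interpolation=cv2.INTER_CUBIC)
cv2.imwrite("pics/c4.png",im[:,:,::-1])
E
```

```text
time: 5.6
position: [0.515, -0.1976, 0.2245]
tool_rot: [-3.108, -0.447, 0.006]
ft_force: [0.7, -0.4, -2.1]
grip_width: 0.1
time: 5.9
position: [0.516, -0.2059, 0.2259]
tool_rot: [-3.106, -0.455, 0.002]
ft_force: [-0.3, 0.3, -2.7]
grip_width: 0.099
t 5.9 pos [ 516.  -205.9  225.9] yawx 16.65 z [-0.002  0.002 -1.   ] F [-0.3  0.3 -2.7] M [ 0.08 -0.04  0.01] g 0.099 q [ 0.87  0.16 -0.6   1.66  0.09  1.35 -1.02]
shift [-5.4 10.   1.9] turn [-0.0028  0.0007  0.0027]
```

View pics/c4.png

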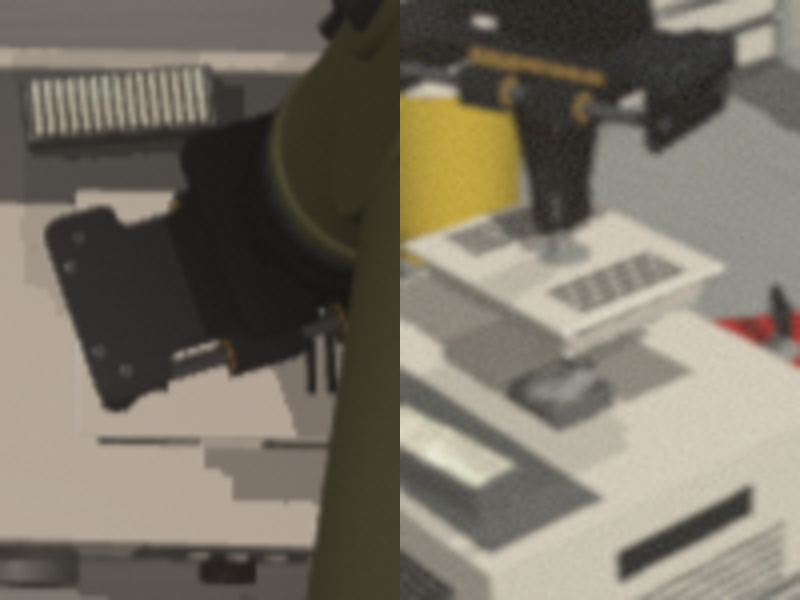

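The picture shows the held cover hanging level above the opening, with scene-crop corners at right (727,267), near (565,338), left (405,243) and far (612,210). In the top view its left edge is at x=77 and its lower edge at y=437.

Run:
```python
from h import *
s,_=st(); z=s["position"][2]-.021
c=w("scene",np.array([(327,267),(165,338),(5,243),(212,210)])/4+[190,90],z)
print("scene",c.round(4),c.mean(0),np.linalg.norm(c-np.roll(c,1,0),axis=1)); print([round(yaw(c[i-1],c[i]),1) for i in range(4)])
t=w("top",np.array([(77,190),(77,437),(290,440)])/4+[310,125],z);print("top",t.round(4),yaw(t[1],t[0]),yaw(t[2],t[1])-90, np.linalg.norm(t[0]-t[1]))
a=cv2.imread("pics/scene0.png")
cv2.imwrite("pics/c5.png",cv2.resize(a[140:240,180:310],(780,600),interpolation=cv2.INTER_CUBIC))
```

```text
t 6.0 pos [ 516.5 -205.3  226.7] yawx 16.77 z [-0.     0.001 -1.   ] F [ 0.7 -0.4 -1.7] M [ 0.02 -0.04 -0.03] g 0.1 q [ 0.87  0.16 -0.6   1.66  0.09  1.35 -1.02]
scene [[ 0.465  -0.1266]
 [ 0.5839 -0.1269]
 [ 0.5764 -0.2782]
 [ 0.4611 -0.2289]] [ 0.52160178 -0.19014586] [0.10231777 0.1189325  0.15139654 0.12540439]
[np.float64(87.8), np.float64(-0.2), np.float64(-92.9), np.float64(156.9)]
top [[ 0.576  -0.1334]
 [ 0.4583 -0.1294]
 [ 0.4557 -0.2265]] -1.9288678584367032 -1.5108966839510884 0.11785136214268829
```

View pics/c5.png

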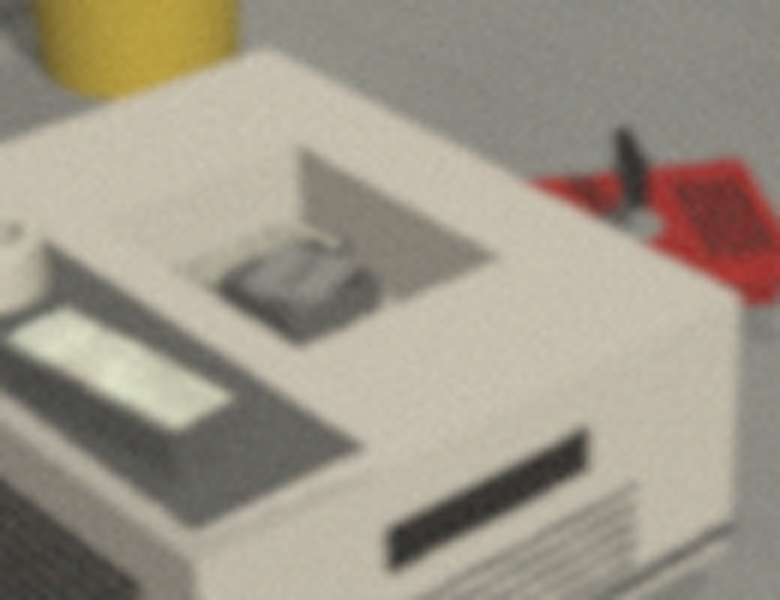

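Run:
```python
from h import *
o=w("scene",np.array([(300,148),(497,257),(303,345)])/6+[180,140],.13)
print(o.round(4),np.linalg.norm(o[0]-o[1]),np.linalg.norm(o[2]-o[1]),yaw(o[0],o[1]),yaw(o[1],o[2]),"centre",(o[0]+o[2])/2)
print("ext corners",w("scene",np.array([(265,48),(740,300),(198,555)])/6+[180,140],.13))
e=np.array([[ 0.6778,-0.0729],[ 0.6678,-0.3725],[ 0.4096,-0.362],[ 0.4169,-0.0625]])
```

```text
[[ 0.4663 -0.2769]
 [ 0.4705 -0.1512]
 [ 0.568  -0.1542]] 0.1257807498250669 0.09755400761864268 88.06268694771293 -1.7617820204738686 centre [ 0.51713572 -0.21558941]
ext corners [[ 0.41441443 -0.3632003 ]
 [ 0.42643471 -0.06140901]
 [ 0.67873498 -0.07685968]]
```

```bash
python3 -c "
from h import *
to(.5145,-.2165,.180,16.7)"
```

```text
t 6.0 pos [ 516.5 -205.3  226.7] yawx 16.77 z [-0.     0.001 -1.   ] F [ 0.7 -0.4 -1.7] M [ 0.02 -0.04 -0.03] g 0.1 q [ 0.87  0.16 -0.6   1.66  0.09  1.35 -1.02]
shift [-5.1 10.2 46.7] turn [-0.0013  0.0001  0.0011]
```

```bash
python3 -m creep '[[[0,-3,5,5,0,0,0],[0,-5,10,20,0,0,0],[0,-5,10,37,0,0,0],[0,-5,10,46,0,0,0],[0,-5,10,46,0,0,0]]]'
python3 -m creep '[[[0,0,0,0,0,0,0],[0,0,0,0,0,0,0]]]'
python3 -c "
from h import *
to(.5145,-.2165,.175,16.7)
a=ctrl.get_image('top');b=ctrl.get_image('scene')
im=np.zeros((600,800,3),np.uint8)
im[:,:400]=cv2.resize(a[145:265,320:400],(400,600),interpolation=cv2.INTER_CUBIC)
im[:,400:]=cv2.resize(b[110:230,190:270],(400,600),interpolation=cv2.INTER_CUBIC)
cv2.imwrite('pics/c6.png',im[:,:,::-1])
"
```

```text
time: 6.5
position: [0.5127, -0.2187, 0.1788]
tool_rot: [-3.107, -0.452, 0.005]
ft_force: [-0.5, -0.1, -2.7]
grip_width: 0.102
time: 6.7
position: [0.5147, -0.2192, 0.1818]
tool_rot: [3.108, 0.452, 0.002]
ft_force: [0.3, -0.6, -2.5]
grip_width: 0.101
t 6.7 pos [ 514.7 -219.2  181.8] yawx 16.56 z [ 0.001 -0.001 -1.   ] F [ 0.3 -0.6 -2.5] M [0.01 0.06 0.01] g 0.101 q [ 0.88  0.2  -0.59  1.72  0.11  1.26 -1.02]
shift [ 0.6 -2.7  6.8] turn [ 0.001  -0.001  -0.0024]
```

View pics/c6.png

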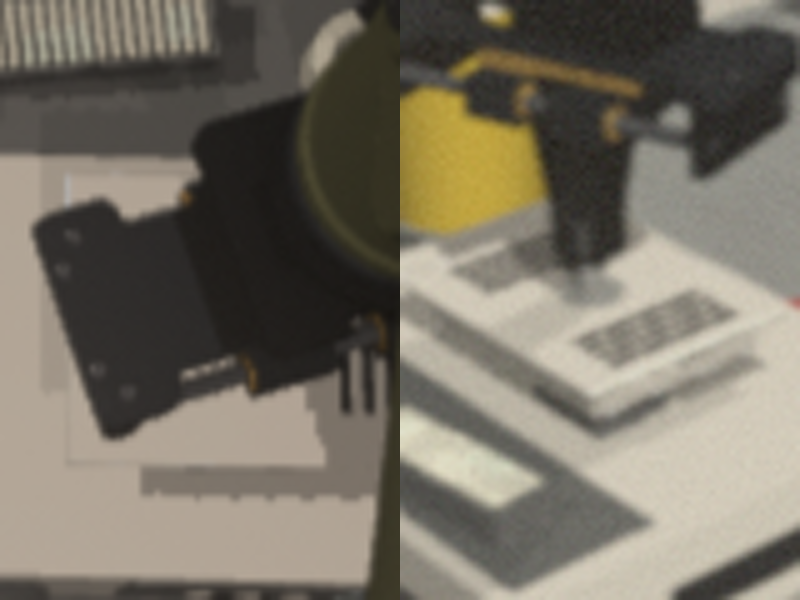

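Cover hovers just over the opening; top crop shows its left edge at x=67, from y=175 to y=465.

Run:
```python
from h import *
for z in (.157,.161):
    t=w("top",np.array([(67,175),(67,465),(325,467)])/5+[320,145],z)
    m=t[:2].mean(0); print(t.round(4),"L",np.linalg.norm(t[0]-t[1]),"yaw",yaw(t[1],t[0]),yaw(t[2],t[1])-90,"centre",m-.074*np.array([.035,.999]))
to(.5145,-.2165,.175,16.7)
```

```text
[[ 0.5751 -0.1469]
 [ 0.4577 -0.1427]
 [ 0.4557 -0.2429]] L 0.11749381116095098 yaw -2.042168491772058 -1.1308793882433719 centre [ 0.51377865 -0.21868475]
[[ 0.5739 -0.1463]
 [ 0.4571 -0.1422]
 [ 0.4552 -0.2419]] L 0.11688362342902635 yaw -2.0421684917720553 -1.1308793882434003 centre [ 0.51294712 -0.21819079]
t 6.8 pos [ 514.7 -219.3  181.9] yawx 16.56 z [ 0.001 -0.001 -1.   ] F [-0.4  0.3 -1.5] M [-0.03  0.   -0.02] g 0.095 q [ 0.88  0.2  -0.59  1.72  0.11  1.26 -1.02]
shift [ 0.6 -2.7  6.9] turn [ 0.0012 -0.001  -0.0025]
```

```bash
python3 -m creep '[[[0,1,-2,2,0,0,0],[0,1,-2,5,0,0,0],[0,1,-2,8,0,0,0],[0,1,-2,11,0,0,0],[0,1,-2,11,0,0,0]]]'
python3 -c "
from h import *
st()"
python3 -m creep '[[[0,0,0,2,0,0,0],[0,0,0,4,0,0,0],[0,0,0,4,0,0,0],[0,0,0,4,0,0,0]]]'
python3 -c "
from h import *
st()"
```

```text
time: 7.3
position: [0.5141, -0.2169, 0.1693]
tool_rot: [-3.108, -0.452, 0.002]
ft_force: [-0.6, -0.2, -1.9]
grip_width: 0.101
t 7.3 pos [ 514.1 -216.9  169.3] yawx 16.55 z [-0.001  0.    -1.   ] F [-0.6 -0.2 -1.9] M [-0.    0.01  0.01] g 0.101 q [ 0.88  0.21 -0.59  1.74  0.12  1.24 -1.02]
time: 7.7
position: [0.5145, -0.217, 0.166]
tool_rot: [3.109, 0.452, -0.0]
ft_force: [-0.1, 0.4, -3.3]
grip_width: 0.104
t 7.7 pos [ 514.5 -217.   166. ] yawx 16.55 z [-0. -0. -1.] F [-0.1  0.4 -3.3] M [ 0.    0.   -0.01] g 0.104 q [ 0.88  0.21 -0.59  1.74  0.12  1.23 -1.03]
```

```bash
for i in 1; do python3 -m creep '[[[0,0,0,2,0,0,0],[0,0,0,2,0,0,0],[0,0,0,4,0,0,0],[0,0,0,4,0,0,0]]]'; done
python3 -c "
from h import *
st()"
python3 -m creep '[[[0,0,0,2,0,0,0],[0,0,0,2,0,0,0],[0,0,0,4,0,0,0],[0,0,0,4,0,0,0]]]'
python3 -c "
from h import *
st()"
```

```text
time: 8.1
position: [0.5144, -0.217, 0.1618]
tool_rot: [3.109, 0.452, -0.0]
ft_force: [0.2, -1.0, -2.2]
grip_width: 0.099
t 8.1 pos [ 514.4 -217.   161.8] yawx 16.54 z [-0. -0. -1.] F [ 0.2 -1.  -2.2] M [-0.08  0.01 -0.04] g 0.099 q [ 0.88  0.21 -0.59  1.75  0.12  1.22 -1.03]
time: 8.5
position: [0.5144, -0.217, 0.1578]
tool_rot: [-3.109, -0.452, 0.0]
ft_force: [0.0, 0.2, -2.3]
grip_width: 0.103
t 8.5 pos [ 514.4 -217.   157.8] yawx 16.54 z [-0.  0. -1.] F [ 0.   0.2 -2.3] M [-0.03  0.02 -0.03] g 0.103 q [ 0.87  0.21 -0.59  1.75  0.13  1.22 -1.03]
```

```bash
python3 -m creep '[[[0,0,0,1.5,0,0,0],[0,0,0,1.5,0,0,0],[0,0,0,1.5,0,0,0]]]'
python3 -m creep '[[[0,0,0,1.5,0,0,0],[0,0,0,1.5,0,0,0],[0,0,0,1.5,0,0,0]]]'
python3 -m creep '[[[0,0,0,1,0,0,0],[0,0,0,1,0,0,0],[0,0,0,1,0,0,0]]]'
```

```text
time: 8.8
position: [0.5145, -0.217, 0.1565]
tool_rot: [3.109, 0.452, -0.0]
ft_force: [0.2, -0.9, -3.3]
grip_width: 0.1
time: 9.1
position: [0.5146, -0.217, 0.1551]
tool_rot: [3.109, 0.452, 0.0]
ft_force: [0.5, 0.2, -2.8]
grip_width: 0.103
time: 9.4
position: [0.5146, -0.217, 0.1546]
tool_rot: [3.108, 0.452, 0.0]
ft_force: [-1.2, -0.6, 2.1]
grip_width: 0.103
```

Contact at z=0.1546, exactly the predicted seat height. Now turn the wing about +7° to the slot direction seen in the image and push lightly.

```bash
python3 -m creep '[[[0,0,0,-0.4,0,0,0],[0,0,0,-0.4,0,0,-0.06],[0,0,0,-0.4,0,0,-0.12],[0,0,0,-0.4,0,0,-0.12]]]'
python3 -m creep '[[[0,0,0,1,0,0,0],[0,0,0,1,0,0,0],[0,0,0,2,0,0,0],[0,0,0,2,0,0,0],[0,0,0,2,0,0,0]]]'
python3 -c "
from h import *
st()"
```

```text
time: 9.8
position: [0.5147, -0.2172, 0.1547]
tool_rot: [3.076, 0.638, 0.001]
ft_force: [-0.5, -0.1, 2.6]
grip_width: 0.096
time: 10.3
position: [0.5147, -0.2171, 0.1526]
tool_rot: [3.076, 0.637, 0.001]
ft_force: [-1.3, -0.7, 3.6]
grip_width: 0.105
t 10.3 pos [ 514.7 -217.1  152.6] yawx 23.41 z [ 0. -0. -1.] F [-1.3 -0.7  3.6] M [-0.23  0.14  0.09] g 0.105 q [ 0.88  0.22 -0.6   1.76  0.13  1.21 -0.92]
```

Moved 2 mm in with only the spring force: the pin is in the slot. Continue.

```bash
python3 -m creep '[[[0,0,0,1.5,0,0,0],[0,0,0,3,0,0,0],[0,0,0,4.5,0,0,0],[0,0,0,6,0,0,0],[0,0,0,6,0,0,0]]]'
python3 -m creep '[[[0,0,0,1,0,0,0],[0,0,0,2,0,0,0],[0,0,0,2,0,0,0],[0,0,0,2,0,0,0]]]'
python3 -c "
from h import *
st()"
```

```text
time: 10.8
position: [0.5147, -0.2171, 0.1467]
tool_rot: [3.076, 0.637, 0.0]
ft_force: [-1.3, 0.8, 7.0]
grip_width: 0.102
time: 11.2
position: [0.5147, -0.2171, 0.145]
tool_rot: [3.076, 0.637, 0.0]
ft_force: [-1.0, -0.2, 7.8]
grip_width: 0.098
t 11.2 pos [ 514.7 -217.1  145. ] yawx 23.42 z [ 0.    -0.001 -1.   ] F [-1.  -0.2  7.8] M [-0.11  0.43  0.07] g 0.098 q [ 0.88  0.23 -0.6   1.76  0.14  1.19 -0.92]
```

```bash
python3 -m creep '[[[0,0,0,0.7,0,0,0],[0,0,0,0.7,0,0,0.1],[0,0,0,0.7,0,0,0.22],[0,0,0,0.7,0,0,0.34],[0,0,0,0.7,0,0,0.46]]]'
python3 -c "
from h import *
st()"
python3 -m creep '[[[0,0,0,0,0,0,0.12],[0,0,0,0,0,0,0.24],[0,0,0,0,0,0,0.36],[0,0,0,0,0,0,0.48],[0,0,0,0,0,0,0.6]]]'
python3 -c "
from h import *
st()"
```

```text
time: 11.7
position: [0.5146, -0.2166, 0.1443]
tool_rot: [-3.14, 0.088, -0.0]
ft_force: [-2.1, 0.4, 7.7]
grip_width: 0.102
t 11.7 pos [ 514.6 -216.6  144.3] yawx -3.2 z [ 0.  0. -1.] F [-2.1  0.4  7.7] M [0.26 0.59 0.06] g 0.102 q [ 0.84  0.22 -0.55  1.77  0.12  1.19 -1.37]
time: 12.2
position: [0.5149, -0.2158, 0.1444]
tool_rot: [-2.973, 1.011, -0.0]
ft_force: [-2.2, 3.0, 7.6]
grip_width: 0.099
t 12.2 pos [ 514.9 -215.8  144.4] yawx -37.55 z [ 0.     0.001 -1.   ] F [-2.2  3.   7.6] M [0.57 0.43 0.08] g 0.099 q [ 0.78  0.21 -0.48  1.77  0.1   1.19 -1.96]
```

```bash
python3 -m creep '[[[0,0,0,0,0,0,0.12],[0,0,0,0,0,0,0.24],[0,0,0,0,0,0,0.36],[0,0,0,0,0,0,0.47],[0,0,0,0,0,0,0.47]]]'
python3 -m creep '[[[0,0,0,0,0,0,0],[0,0,0,0,0,0,0]]]'
python3 -c "
from h import *
st()"
```

```text
time: 12.7
position: [0.5153, -0.2155, 0.1445]
tool_rot: [-2.658, 1.672, -0.001]
ft_force: [-2.0, 2.1, 7.7]
grip_width: 0.1
time: 12.9
position: [0.5153, -0.2155, 0.1445]
tool_rot: [-2.66, 1.669, -0.001]
ft_force: [-1.0, 1.1, 8.4]
grip_width: 0.1
t 12.9 pos [ 515.3 -215.5  144.5] yawx -64.21 z [ 0.001  0.001 -1.   ] F [-1.   1.1  8.4] M [ 0.64  0.28 -0.13] g 0.1 q [ 0.74  0.21 -0.43  1.77  0.09  1.18 -2.41]
```

```bash
python3 -m creep '[[[0,0,0,-1,0,0,0],[0,0,0,-1,0,0,0],[0,0,0,-2,0,0,0],[0,0,0,-2,0,0,0]]]'
python3 -m creep '[[[0,0,0,-0.7,0,0,0],[0,0,0,-0.7,0,0,0],[0,0,0,-0.7,0,0,0]]]'
python3 -c "
from h import *
st()"
```

```text
time: 13.3
position: [0.5154, -0.2154, 0.1464]
tool_rot: [-2.659, 1.669, -0.001]
ft_force: [0.0, 2.3, 6.0]
grip_width: 0.102
time: 13.6
position: [0.5153, -0.2155, 0.147]
tool_rot: [-2.659, 1.669, -0.0]
ft_force: [-1.4, 1.8, 6.8]
grip_width: 0.101
t 13.6 pos [ 515.3 -215.5  147. ] yawx -64.21 z [ 0.001  0.002 -1.   ] F [-1.4  1.8  6.8] M [ 0.62  0.13 -0.06] g 0.101 q [ 0.74  0.21 -0.43  1.77  0.09  1.19 -2.41]
```

Past the 9 mm level with the spring still following: it's in the detent recess. Ease off fully and release.

```bash
python3 -m creep '[[[0,0,0,-0.7,0,0,0],[0,0,0,-0.7,0,0,0],[0,0,0,-0.7,0,0,0]]]'
python3 -c "
from h import *
st()"
python3 -m creep '[[[0.45,0,0,0,0,0,0],[0.45,0,0,0,0,0,0],[0.45,0,0,0,0,0,0],[0.45,0,0,0,0,0,0],[0.45,0,0,0,0,0,0]]]'
python3 -m creep '[[[0.45,0,0,-10,0,0,0],[0.45,0,0,-30,0,0,0],[0.45,0,0,-60,0,0,0],[0.45,0,0,-95,0,0,0],[0.45,0,0,-130,0,0,0]]]'
python3 -c "
from h import *
st()"
```

```text
time: 13.9
position: [0.5153, -0.2155, 0.1475]
tool_rot: [-2.659, 1.668, -0.0]
ft_force: [1.2, 2.4, 6.0]
grip_width: 0.102
t 13.9 pos [ 515.3 -215.5  147.5] yawx -64.21 z [ 0.001  0.002 -1.   ] F [1.2 2.4 6. ] M [ 0.69  0.05 -0.1 ] g 0.102 q [ 0.74  0.2  -0.43  1.77  0.09  1.19 -2.41]
time: 14.4
position: [0.5143, -0.217, 0.1468]
tool_rot: [2.66, -1.671, -0.001]
ft_force: [-0.2, -0.4, 0.1]
grip_width: 0.42
time: 14.9
position: [0.5144, -0.2168, 0.2792]
tool_rot: [2.661, -1.67, 0.001]
ft_force: [-0.7, -0.4, 0.2]
grip_width: 0.452
t 14.9 pos [ 514.4 -216.8  279.2] yawx -64.23 z [ 0. -0. -1.] F [-0.7 -0.4  0.2] M [ 0.04  0.01 -0.05] g 0.452 q [ 0.75  0.13 -0.43  1.58  0.05  1.44 -2.38]
```

```bash
python3 -m creep '[[[0.45,-40,-19,0,0,0,0],[0.45,-80,-38,0,0,0,0],[0.45,-120,-57,0,0,0,0],[0.45,-160,-76,0,0,0,0],[0.45,-200,-95,0,0,0,0]]]'
python3 -m creep '[[[0.45,-20,-10,0,0,0,0],[0.45,-20,-10,0,0,0,0],[0.45,-20,-10,0,0,0,0]]]'
python3 -c "
from h import *
st()
a=ctrl.get_image('top');b=ctrl.get_image('scene')
im=np.zeros((600,800,3),np.uint8)
im[:,:400]=cv2.resize(a[140:260,325:405],(400,600),interpolation=cv2.INTER_CUBIC)
im[:,400:]=cv2.resize(b[120:240,185:265],(400,600),interpolation=cv2.INTER_CUBIC)
cv2.imwrite('pics/c7.png',im[:,:,::-1])
"
```

```text
time: 15.4
position: [0.5133, -0.0213, 0.2779]
tool_rot: [-2.673, 1.641, 0.003]
ft_force: [0.2, -0.2, 1.0]
grip_width: 0.45
time: 15.7
position: [0.5146, -0.0178, 0.2768]
tool_rot: [-2.668, 1.651, 0.008]
ft_force: [-0.2, -0.0, 0.3]
grip_width: 0.448
t 15.7 pos [514.6 -17.8 276.8] yawx -63.5 z [-0.002  0.006 -1.   ] F [-0.2 -0.   0.3] M [ 0.11 -0.01  0.02] g 0.448 q [-0.14  0.01  0.13  1.7  -0.01  1.43 -2.69]
```

View pics/c7.png

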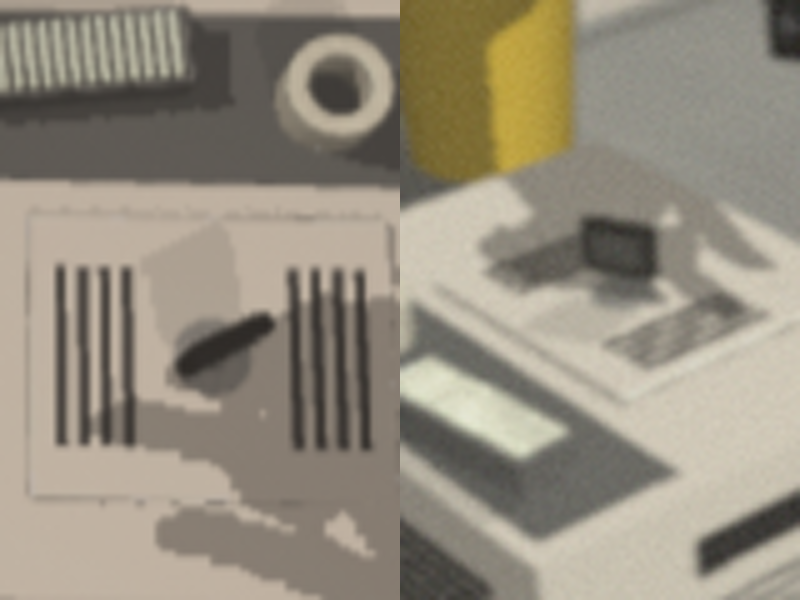

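The picture shows the cover seated evenly, and the wing lying across at about -64° (top crop centre (225,345), scene crop (620,248)). Joint 7 is at its limit, so I turn it back first, then check the wing height by triangulation.

```bash
python3 -m creep '[[[0.45,0,0,0,0,0,-0.05],[0.45,0,0,0,0,0,-0.1],[0.45,0,0,0,0,0,-0.2],[0.45,0,0,0,0,0,-0.3],[0.45,0,0,0,0,0,-0.3]]]'
python3 - <<'E'
from h import *
st()
# wing top edge ends (seen in top crop): use wing centre; predicted pixels for candidate heights, in c7 crop coords
for h in (.025,.027,.0285,.031,.036):
    zt=.130+h
    C=np.array([.5142,-.2167,zt]); u=np.array([np.cos(np.radians(-64.2)),np.sin(np.radians(-64.2)),0])*.019
    up=np.array([0,0,.014])
    sc=lambda P:((px("scene",P)-[185,120])*5+[400,0]).round(0).tolist()
    tp=lambda P:((px("top",P)-[325,140])*5).round(0).tolist()
    print(h,"scene box",sc([C+u+up,C-u+up,C-u-up,C+u-up]),"top",tp([C+u+up,C-u+up]))
c=w("top",np.array([(30,212),(30,497),(392,222)])/5+[325,140],.134)
print("cover",c.round(4),"centre",c[:2].mean(0)-.074*np.array([.035,.999]),"yaw",yaw(c[1],c[0]))
g=w("top",np.array([(187,362),(265,322)])/5+[325,140],.172);print("wing yaw",yaw(g[0],g[1]),g.mean(0))
a=cv2.imread("pics/c7.png")
im=np.zeros((600,800,3),np.uint8);im[:,:]=cv2.resize(a[170:350,530:770],(800,600))
cv2.imwrite("pics/c8.png",im)
E
```

```text
time: 16.3
position: [0.5146, -0.0187, 0.2763]
tool_rot: [-2.884, 1.235, 0.007]
ft_force: [0.4, 0.2, -0.5]
grip_width: 0.453
t 16.3 pos [514.6 -18.7 276.3] yawx -46.37 z [-0.003  0.006 -1.   ] F [ 0.4  0.2 -0.5] M [ 0.11  0.04 -0.01] g 0.453 q [-0.13  0.01  0.12  1.7  -0.01  1.43 -2.39]
0.025 scene box [[588.0, 219.0], [662.0, 232.0], [665.0, 284.0], [592.0, 271.0]] top [[274.0, 318.0], [188.0, 361.0]]
0.027 scene box [[588.0, 215.0], [662.0, 228.0], [665.0, 280.0], [592.0, 267.0]] top [[275.0, 317.0], [189.0, 360.0]]
0.0285 scene box [[588.0, 212.0], [662.0, 225.0], [665.0, 277.0], [591.0, 264.0]] top [[276.0, 316.0], [190.0, 359.0]]
0.031 scene box [[588.0, 207.0], [662.0, 220.0], [664.0, 273.0], [591.0, 260.0]] top [[277.0, 315.0], [191.0, 358.0]]
0.036 scene box [[587.0, 198.0], [661.0, 211.0], [664.0, 264.0], [591.0, 251.0]] top [[280.0, 312.0], [193.0, 355.0]]
cover [[ 0.5765 -0.1446]
 [ 0.4579 -0.1405]
 [ 0.57   -0.2931]] centre [ 0.5146374  -0.21650043] yaw -1.97665288343542
wing yaw -63.49348371611484 [ 0.51266977 -0.21413443]
```

View pics/c8.png

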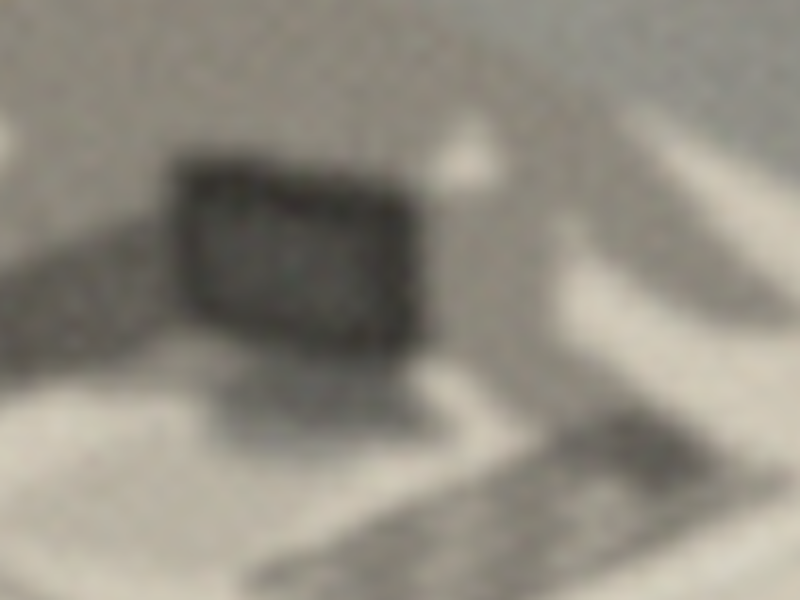

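The wing is clearly not out (observed rows 216–277 match 27–28.5 mm, not 36). To separate the 28.5 mm detent from 27 mm, I'll touch the wing top lightly with closed fingers.

```bash
python3 -c "
from h import *
to(.5147,-.2165,.19,-46.4)"
python3 -m creep '[[[0,29,27,0,0,0,0],[0,58,54,0,0,0,0],[0,87,81,0,0,0,0],[0,116,108,0,0,0,0],[0,143,136,0,0,0,0]]]' 10
python3 -c "
from h import *
to(.5147,-.2165,.178,-46.4)"
```

```text
t 16.3 pos [514.6 -18.7 276.3] yawx -46.37 z [-0.003  0.006 -1.   ] F [ 0.4  0.2 -0.5] M [ 0.11  0.04 -0.01] g 0.453 q [-0.13  0.01  0.12  1.7  -0.01  1.43 -2.39]
shift [143.8 136.6  85.2] turn [-0.0019  0.0058  0.0006]
time: 16.8
position: [0.5147, -0.2175, 0.2751]
tool_rot: [-2.882, 1.239, 0.007]
ft_force: [1.2, 0.6, 0.5]
grip_width: 0.084
t 16.8 pos [ 514.7 -217.5  275.1] yawx -46.52 z [-0.002  0.006 -1.   ] F [1.2 0.6 0.5] M [ 0.16 -0.04  0.02] g 0.084 q [ 0.07  0.11  0.31  1.61 -0.04  1.44 -2.  ]
shift [-0.2 -0.5 97.1] turn [-0.0022  0.0058 -0.0022]
```

```bash
python3 -m creep '[[[0,0,0,30,0,0.006,0],[0,0,0,60,0,0.006,0],[0,0,0,85,0,0.006,0],[0,0,0,97,0,0.006,0],[0,0,0,97,0,0.006,0]]]'
python3 -m creep '[[[0,0,0,2,0,0,0],[0,0,0,2,0,0,0],[0,0,0,3,0,0,0],[0,0,0,3,0,0,0]]]'
python3 -m creep '[[[0,0,0,0,0,0,0],[0,0,0,0,0,0,0]]]'
python3 -m creep '[[[0,0,0,0.7,0,0,0],[0,0,0,0.7,0,0,0],[0,0,0,0.7,0,0,0]]]'
python3 -m creep '[[[0,0,0,0.7,0,0,0],[0,0,0,0.7,0,0,0],[0,0,0,0.7,0,0,0]]]'
```

```text
time: 17.3
position: [0.5134, -0.2149, 0.1762]
tool_rot: [-2.886, 1.238, 0.004]
ft_force: [-0.5, 0.5, 0.6]
grip_width: -0.0
time: 17.7
position: [0.5151, -0.215, 0.1755]
tool_rot: [-2.887, 1.235, -0.003]
ft_force: [0.6, 0.5, 0.2]
grip_width: 0.008
time: 17.9
position: [0.5148, -0.2149, 0.175]
tool_rot: [-2.887, 1.235, -0.001]
ft_force: [0.6, 0.2, 0.7]
grip_width: 0.002
time: 18.2
position: [0.5146, -0.2149, 0.174]
tool_rot: [-2.887, 1.235, -0.0]
ft_force: [-0.7, -0.4, 0.7]
grip_width: 0.007
time: 18.5
position: [0.5146, -0.2149, 0.1733]
tool_rot: [-2.887, 1.235, -0.001]
ft_force: [-0.3, -0.2, 0.2]
grip_width: 0.007
```

```bash
for i in 1; do python3 -m creep '[[[0,0,0,0.6,0,0,0],[0,0,0,0.6,0,0,0],[0,0,0,0.6,0,0,0]]]'; done
python3 -m creep '[[[0,0,0,0.4,0,0,0],[0,0,0,0.4,0,0,0],[0,0,0,0.4,0,0,0]]]'
python3 -m creep '[[[0,0,0,0.4,0,0,0],[0,0,0,0.4,0,0,0],[0,0,0,0.4,0,0,0]]]'
```

```text
time: 18.8
position: [0.5147, -0.215, 0.173]
tool_rot: [-2.887, 1.235, -0.001]
ft_force: [-0.8, 0.6, 2.4]
grip_width: 0.004
time: 19.1
position: [0.5147, -0.215, 0.173]
tool_rot: [-2.887, 1.235, -0.001]
ft_force: [-1.8, 1.2, 5.0]
grip_width: 0.008
time: 19.4
position: [0.5147, -0.215, 0.1728]
tool_rot: [-2.887, 1.235, -0.002]
ft_force: [-1.5, 0.3, 6.3]
grip_width: 0.006
```

The fingers met the wing top at z=0.173, so its centre is about 29 mm above the rim. That is the detent (a stud 9 mm in would read 0.171). I'll retract and hand in.

```bash
python3 -m creep '[[[0,0,0,-10,0,0,0],[0,0,0,-35,0,0,0],[0,0,0,-70,0,0,0],[0,0,0,-100,0,0,0],[0,0,0,-100,0,0,0]]]'
python3 -c "
from h import *
a=ctrl.get_image('scene')
b=cv2.imread('pics/c7.png')[:,400:]
n=cv2.resize(a[120:240,185:265],(400,600),interpolation=cv2.INTER_CUBIC)[:,:,::-1]
cv2.imwrite('pics/c9.png',np.hstack([b,n]))
"
```

```text
time: 19.9
position: [0.5168, -0.2161, 0.277]
tool_rot: [-2.886, 1.235, -0.014]
ft_force: [0.5, 0.0, 0.4]
grip_width: 0.007
```

View pics/c9.png

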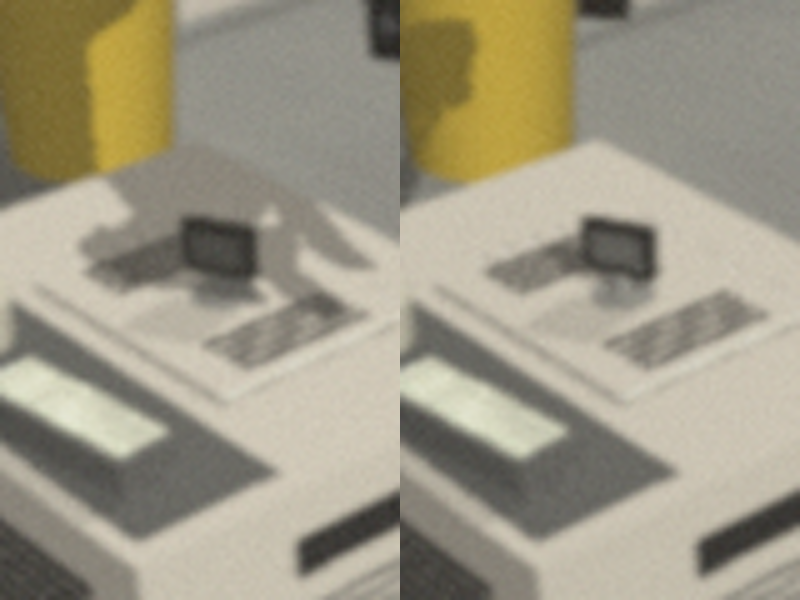

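The wing at (620,248) sits exactly where it did before the touch, and the cover is flush with the robot clear of it.

```bash
python3 -c "
from bench import ctrl
print(ctrl.close_job())"
```

```text
the job is handed in; nothing more can be done
None
```

The cover is back flush in the filter opening and its wing stud is locked in the detent. I handed the job in at about 20 s; no verdict was reported.

**What I did:** I gripped the white cover by its wing and lowered it into the opening until it touched down at the expected height. I turned the wing about 7° to the slot angle read from the image, and the pin went in on the first light push. I pushed it in about 11 mm (8.4 N peak reading), turned it 87.6° clockwise and let go.

**Last checks:**
- **Cover:** centred within about 1 mm of my estimate of the opening's centre, square to the extractor.
- **Wing angle:** about 62° from the extractor's x axis; the limit is 46°.
- **Stud depth:** a light touch met the wing top at z = 0.173 m. That puts the wing centre about 29 mm above the rim, so the stud is 7 to 7.5 mm in.
- **After the touch:** the last picture shows the wing unmoved and the gripper clear.

**Disagreements:**
- The scene camera alone put the wing at 27 to 28.5 mm, which could not rule out a stud short of its detent; the touch test settled it.
- Scene-camera positions differed from the top camera's by up to 9 mm on the extractor's corners, so I relied on the top camera.
- Joint 7 read -2.69 rad, the edge of its range, when I moved aside, so I turned it straight back.
- I did not measure the bystanders again at the end. No unexpected contact force showed at any reading.

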